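Shift the tray divider and stow the box cutter

TASK

The labelling tray's sliding divider stands too near the middle, so the box cutter fits in neither compartment. Slide the divider by its blue tab towards the label roll until the empty compartment is long enough for the box cutter, leaving the roll a little room to spare in its own; then lay the box cutter the right way up, flat on the tray floor and lengthwise, in the long compartment.

Things in the scene. Friction and masses are not known exactly. Their poses are not given: they have to be found in the camera images.
- tray: Open grey plastic tray, fixed to the table, 270 x 138 mm outside and 38 mm high; walls and floor 4 mm thick, so 262 x 130 mm inside. Origin at the centre of its underside (table height), x along the 270 mm length, z up. The label roll lies at its -x end. The tray may be turned any way round.
- divider (a joint): Tray-frame x (m) of the white divider's mid-plane: 0 = middle, negative = towards the roll; travel +-0.085. An 8 mm plate across the tray, 16 mm saddle on the rims (top 42 mm above table). Mid-width on it a blue tab, 14 mm thick (x), 40 wide (y), from 42 to 80 mm above table. Slides with 2.5 N friction, stays put. At d the roll's compartment is 127 mm + d long, the other 127 mm - d.
- box_cutter: Yellow and black box cutter lying loose on the table, left or right of the tray: 145 mm long (its x axis), 34 mm wide (y), 19 mm high (z up), about 85 g. Origin at the centre of its underside.
- label_roll: White roll of labels, 68 mm diameter, 34 mm high, about 120 g, lying flat and loose on the tray floor (4 mm above the table) at the tray's -x end. Origin at the centre of its underside, z up. It is to stay there.
Mind the look-alikes: they are no part of the job. What is shaped like the label_roll but red or turquoise is not meant.

How it is judged:
By the outcome, as a careful person would: the job done as asked, in the order asked, and still so for the second after the job is handed in, with the robot touching nothing.
It also fails if it takes over 53 s, if anything falls off the work surface, if the arm or the gripper's body presses on something with over 40 N, if the wrist force passes 120 N, or if a joint passes its speed limit or range.

ROBOT

A 6-joint arm with a two-finger parallel gripper is mounted at the origin on the work surface; the furniture and walls round the work are solid. World frame = base frame: x ahead of the robot, y to its left, z up, the work surface at z = 0. Lengths are in m, angles in rad, forces in N, time in s.
With the tool pointing down it reaches from about 0.35 to 0.775 m from the base axis. Payload 5.5 kg.
Tool frame: the origin (TCP) lies at the very end of the fingers, on their centre line; the grasp point (between the pads) lies 19 mm behind it; z points along the fingers, y is the line along which they close (so a half turn about z gives the same grasp; the last joint's range is limited). The gripper opens to 85 mm and grips with 20 to 120 N. Pads are 22 mm wide; open, the fingers measure 114 mm over their backs; the gripper's body (76 mm by 85 mm) begins 54 mm behind the grasp point. The pads swing forward as they close: fully open they stand 13 mm farther back than shut.
Start: joints at [1.139, 0.313, 0.046, 1.304, 0, 1.431], TCP at [0.165, 0.551, 0.231] pointing down, gripper open.
Joint ranges: [-2.76, 2.76], [-0.86, 1.69], [-1.03, 1.26], [-2.2, 2.34], [-1.47, 1.5], [-3.14, 3.14]. Speed limits (rad/s): [2.57, 2.57, 3.14, 3.14, 3.14, 3.14].

INTERFACE

Orientations are given as a unit quaternion [w, x, y, z].
In Python, from workcell import env, cams, ticket, spotter gives the robot as it stands.
- The arm moves only by the tool jog_arm, never from a script. Its argument "increments" is a list that holds one entry, the list of rows, each a list of 7 numbers: the shift along the tool's x, y, z in units of 0.25 m (1.0 is 0.25 m), then the turn, a rotation vector about the tool's x, y, z in units of 180 degrees (1.0 is 180 degrees), then the closure in counts, from 0 (fully open) to 255 (shut). A call has 1 to 20 rows; each row shifts and turns the commanded pose from where the row before left it, along the tool's axes as they then stand; what a row does not reach is not made up. A row lasts 1/10 s, in which the tool goes at most 50 mm and 8.59 degrees, less where a joint would pass 70% of its speed; a pose out of reach is approached as far as the arm can. A call with a number of a shift or a turn outside -1 to 1 is refused whole. A call with a gripper value outside its range is refused whole. The fingers move at their own pace and stop on an object; "force" is the grip in N (left out, the last holds). Time passes only in rows, so rows that do not move let the fingers close. It gives the time, the measured TCP pose, the force, the opening and the grip force at its end, in the units of the state.
- env.get_state(): the state, without advancing time (a new reading comes with each control period).
- cams.read_camera(name): name is "scene" or "top" or "wrist"; returns a dict with "pixels" (384x512x3 uint8, red, green, blue), "fx", "fy", "cx", "cy" (pixels), "k1" (the pictures are not rectified: a ray, as slopes to the right and down, at radius r is drawn at 1 + k1 r^2 times it, then the intrinsics apply), "xyz" and "attitude" of the camera in the world; the wrist camera has in their place "mount" (4x4, takes a point from camera to tool coordinates, whose origin is the TCP and whose axes are the flange's). Camera axes: x right, y down, z forward; pixel columns grow to the right and rows downward; lengths in m; the calibration is good to about 2 mm. A picture is of the moment at which its call begins: read the wrist's pose just before it. There is no depth.
- ticket.hand_in(): hands the job in; it is judged then, once.
Trained networks look in the newest picture that a camera, given by its name, has taken for a name from the list of things; names that differ only in an ending like _2 or _b are one class to them, and where a whole thing is asked for, a point or a joint stands for the part that bears it (a point fixed in the world has none). Each returns a list of dicts, best first, with "conf" (0 to 1); they miss things now and then, are a little off and sometimes report something else, mostly with a low value. They report only what shows in the picture. A call takes as long as a camera call. They do not tell look-alikes from the thing itself.
- spotter.find_in(target, camera): "uv" ([column, row] in pixels, amid what is visible of it).
- spotter.cut_out(target, camera): "region" (384x512 bool, what is visible of it) and "uv" ([column, row] in pixels, amid what is visible of it).
- spotter.landmark_of(target, camera): "uv" ([column, row] in pixels: a listed point, or the origin of a listed thing).
The state is a dict: "clock": time; "joint_pos": joint angles; "qvel": joint speeds; "tau": joint torques, N m; "tcp_pos": TCP position; "orientation": TCP orientation; "wrist_force": force on the tool from outside, world axes, zero at the start; "ft_torque": the same for the moment, N m; "finger_gap": finger opening in m; "grip_force": force on a finger pad.
Only numpy, scipy, OpenCV 4.12 (cv2) and the standard library are available. Lean on these libraries where they do the work, as an engineer would, in place of code of your own. Each camera call takes 0.05 s, during which the arm holds its last target. There are 200 camera calls.

## Working session

There is one attempt and no reset: what is moved stays moved. The work goes in short steps, Python scripts to look and compute and a tool call to move; the robot and the scene stay as the last step left them, time stands still between calls to the robot, and variables do not carry over. Pictures are saved under pics/ and viewed, at most 10 in all, crops included, and the job is handed in when it is done.

Besides the shell and the picture viewer there is one more tool, called after "Call:" as name(argument=value, ...) on one line, values as JSON. jog_arm: Moves the arm, as the interface text tells. Shifts and turns lie within -1 to 1; 1 stands for 0.25 m of shift or 180 degrees of turn. Its arguments: {"type":"object","properties":{"increments":{"type":"array"},"force":{"type":"number"}},"required":["increments"]}

```bash
mkdir -p pics; ls
cat > h.py <<'E'
import numpy as np, cv2
from scipy.spatial.transform import Rotation as R
from workcell import env, cams, ticket, spotter
def q2R(q): return R.from_quat([q[1],q[2],q[3],q[0]]).as_matrix()
def shot(name):
    s=env.get_state(); c=cams.read_camera(name)
    if 'mount' in c:
        T=np.array(c['mount']); W=q2R(s['orientation'])
        c['R']=W@T[:3,:3]; c['t']=np.array(s['tcp_pos'])+W@T[:3,3]
    else:
        a=np.array(c['attitude']); c['R']=a if a.shape==(3,3) else q2R(a); c['t']=np.array(c['xyz'])
    return c
def tow(c,uv,z):
    uv=np.atleast_2d(np.array(uv,float))
    K=np.array([[c['fx'],0,c['cx']],[0,c['fy'],c['cy']],[0,0,1.]])
    d=cv2.undistortPoints(uv[:,None],K,np.array([c['k1'],0,0,0.]))[:,0]
    r=np.c_[d,np.ones(len(d))]@c['R'].T
    return c['t']+r*((z-c['t'][2])/r[:,2])[:,None]
def save(c,n): cv2.imwrite('pics/'+n,c['pixels'][:,:,::-1])
E
python3 - <<'E'
from h import *
print(env.get_state())
for n in('top','scene'):
    c=shot(n); save(c,n+'1.png'); print(n,c['t'],c['R'].round(3).tolist(),c['k1'])
    for t,z in(('tray',0.04),('divider',0.08),('box_cutter',0.019),('label_roll',0.038)):
        for f in('find_in','landmark_of'):
            print(t,f,[(np.round(d['uv'],1).tolist(),round(d['conf'],2),tow(c,d['uv'],z if f=='find_in' else 0)[0].round(3).tolist()) for d in getattr(spotter,f)(t,n)[:3]])
E
```

```text
pics
{'clock': 0.0, 'joint_pos': array([ 1.13937168e+00,  3.14043375e-01,  4.49749340e-02,  1.30358438e+00,
       -3.04312910e-05,  1.43115786e+00]), 'qvel': array([-1.32169696e-03,  1.28711614e-03,  4.23529393e-04,  1.20060177e-04,
       -4.85881928e-05, -1.27509983e-04]), 'tau': array([ 4.57058222e-04, -4.80626786e+01,  2.98533297e+01,  1.94089237e-02,
        4.86272552e-05, -2.73035354e-07]), 'tcp_pos': array([0.16523133, 0.55021827, 0.23038276]), 'orientation': array([-2.46857972e-04,  1.45376014e-01,  9.89376042e-01, -8.94951744e-04]), 'wrist_force': array([ 0.4239703 , -0.29193973,  0.70734647]), 'ft_torque': array([ 0.01077595, -0.00302732,  0.01857148]), 'grip_force': 0.0, 'finger_gap': 0.08562098562766926}
top [ 0.35446486 -0.00850025  1.30136023] [[0.018, -0.985, 0.173], [-1.0, -0.019, -0.001], [0.005, -0.173, -0.985]] 0.016853268138044955
tray find_in [([224.1, 178.8], 0.58, [0.623, 0.07, 0.04])]
tray landmark_of [([225.4, 191.7], 0.65, [0.586, 0.067, 0.0])]
divider find_in [([232.2, 188.8], 0.65, [0.582, 0.04, 0.08])]Traceback (most recent call last):
  File "<stdin>", line 7, in <module>
ValueError: it knows: box_cutter, label_roll, tray
```

Run:
```python
from h import *
for n in('top','scene'):
    c=shot(n); save(c,n+'1.png'); print(n,c['t'])
    for t,z in(('tray',0.04),('box_cutter',0.019),('label_roll',0.038)):
        for f in('find_in','landmark_of'):
            print(t,f,[(np.round(d['uv'],1).tolist(),round(d['conf'],2),tow(c,d['uv'],z if f=='find_in' else 0)[0].round(3).tolist()) for d in getattr(spotter,f)(t,n)[:3]])
a=cv2.imread('pics/top1.png'); b=cv2.resize(a[90:330,80:400],(800,600),interpolation=cv2.INTER_CUBIC); cv2.imwrite('pics/top1c.png',b)
```

```text
top [ 0.35446486 -0.00850025  1.30136023]
tray find_in [([223.3, 178.8], 0.64, [0.623, 0.073, 0.04])]
tray landmark_of [([228.0, 194.6], 0.94, [0.576, 0.058, 0.0])]
box_cutter find_in []
box_cutter landmark_of []
label_roll find_in [([168.6, 166.5], 0.83, [0.663, 0.26, 0.038]), ([290.2, 161.3], 0.78, [0.689, -0.153, 0.038]), ([213.7, 175.3], 0.76, [0.635, 0.106, 0.038])]
label_roll landmark_of [([287.5, 165.0], 0.84, [0.686, -0.148, 0.0]), ([170.6, 172.8], 0.53, [0.65, 0.26, 0.0])]
scene [ 0.03449605 -1.0885469   1.05149508]
tray find_in [([233.5, 183.2], 0.8, [0.554, 0.033, 0.04])]
tray landmark_of []
box_cutter find_in [([187.3, 151.6], 0.54, [0.492, 0.309, 0.019])]
box_cutter landmark_of [([189.1, 152.8], 0.7, [0.504, 0.324, 0.0])]
label_roll find_in [([296.9, 207.8], 0.84, [0.681, -0.172, 0.038]), ([230.9, 150.8], 0.7, [0.63, 0.211, 0.038]), ([247.6, 166.2], 0.56, [0.642, 0.098, 0.038])]
label_roll landmark_of [([299.2, 209.7], 0.77, [0.707, -0.15, 0.0]), ([231.1, 151.2], 0.6, [0.652, 0.257, 0.0]), ([247.4, 170.1], 0.55, [0.653, 0.121, 0.0])]
```

View pics/top1c.png

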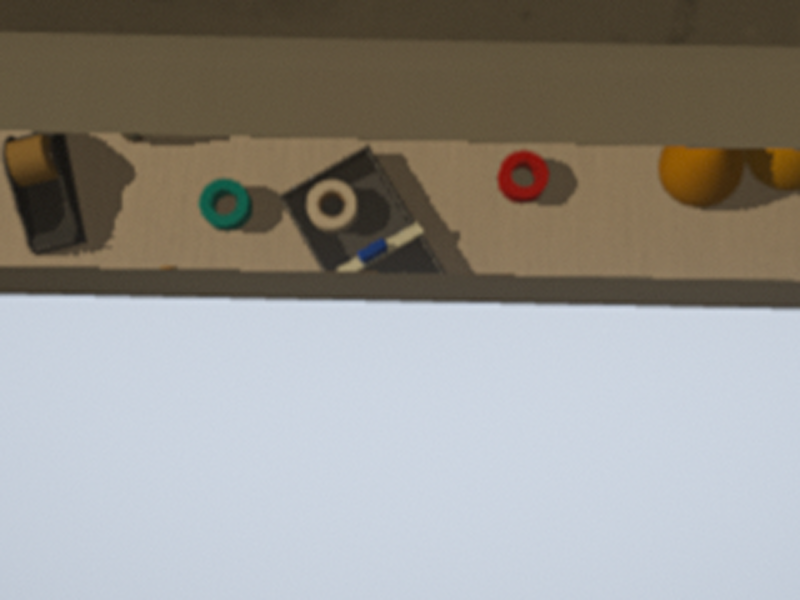

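View pics/scene1.png

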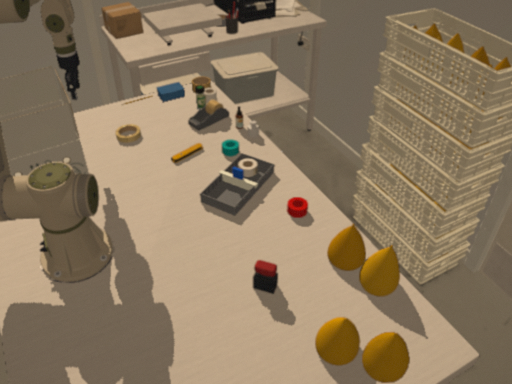

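The top view shows the white roll in the tray at crop (330,205), the blue tab at (372,250), and the red and turquoise decoys outside it. The scene view shows the cutter at (187,152), left of the tray. I'll look from closer.

Call:
jog_arm(increments=[[[-0.149,-0.084,-0.04,0,0,0,0],[-0.149,-0.084,-0.04,0,0,0,0],[-0.149,-0.084,-0.04,0,0,0,0],[-0.149,-0.084,-0.04,0,0,0,0],[-0.149,-0.084,-0.04,0,0,0,0],[-0.149,-0.084,-0.04,0,0,0,0],[-0.149,-0.084,-0.04,0,0,0,0],[-0.149,-0.084,-0.04,0,0,0,0],[-0.149,-0.084,-0.04,0,0,0,0],[-0.149,-0.084,-0.04,0,0,0,0],[-0.149,-0.084,-0.04,0,0,0,0],[-0.149,-0.084,-0.04,0,0,0,0],[0,0,0,0,0,0,0],[0,0,0,0,0,0,0]]])

```text
clock: 2.3
tcp_pos: [0.5216, 0.18, 0.351]
orientation: [-0.0, 0.147, 0.989, 0.0]
wrist_force: [-1.1, -0.5, -0.5]
finger_gap: 0.0851
grip_force: 0.0
```

Run:
```python
from h import *
c=shot('wrist'); save(c,'w1.png'); s=env.get_state(); print(s['clock'],s['tcp_pos'],s['orientation'],s['joint_pos'],c['t'],c['R'].round(3).tolist(),c['mount'])
for t,z in(('tray',0.04),('box_cutter',0.019),('label_roll',0.038)):
  for f in('find_in','landmark_of'):
    print(t,f,[(np.round(d['uv'],1).tolist(),round(d['conf'],2),tow(c,d['uv'],z if f=='find_in' else 0)[0].round(3).tolist()) for d in getattr(spotter,f)(t,'wrist')[:3]])
```

```text
2.35 [0.52078755 0.18073667 0.35099507] [-4.33584583e-04  1.45745057e-01  9.89322083e-01  7.93745190e-05] [1.88163726e-01 2.66637540e-01 2.73276725e-01 1.57820253e+00
 4.34585379e-04 4.80695646e-01] [0.44665789 0.20340021 0.49391083] [[0.289, 0.91, 0.296], [0.957, -0.275, -0.089], [0.0, 0.309, -0.951]] [[ 1.06959602e-03 -9.50793305e-01 -3.09824058e-01  7.85739866e-02]
 [ 9.99999428e-01  1.02647697e-03  3.02197233e-04  7.09976578e-04]
 [ 3.07001550e-05 -3.09824204e-01  9.50793859e-01 -1.42837050e-01]
 [ 0.00000000e+00  0.00000000e+00  0.00000000e+00  1.00000000e+00]]
tray find_in [([190.4, 195.9], 0.6, [0.562, 0.05, 0.04])]
tray landmark_of [([206.5, 202.9], 0.79, [0.594, 0.06, 0.0])]
box_cutter find_in [([328.7, 110.8], 0.57, [0.494, 0.314, 0.019])]
box_cutter landmark_of [([330.1, 111.3], 0.58, [0.498, 0.32, 0.0])]
label_roll find_in [([113.2, 277.6], 0.95, [0.674, -0.151, 0.038]), ([318.7, 207.7], 0.93, [0.648, 0.258, 0.038]), ([241.4, 233.0], 0.92, [0.656, 0.112, 0.038])]
label_roll landmark_of [([241.3, 224.0], 0.96, [0.655, 0.11, 0.0]), ([316.9, 197.8], 0.83, [0.645, 0.264, -0.0]), ([128.9, 279.0], 0.73, [0.706, -0.152, -0.0])]
```

View pics/w1.png

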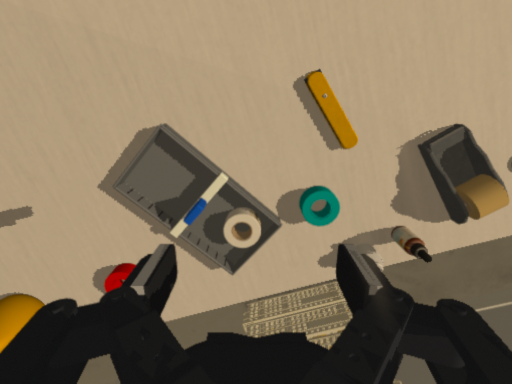

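The wrist view shows the tray, with rough rim corners at (165,125), (115,187), (232,272) and (280,225). The tab is at (196,210), the roll at (242,230) and the cutter at (331,110). I'll fit these precisely.

```bash
cat > fit.py <<'E'
from h import *
from scipy.optimize import least_squares
def proj(c,P):
    K=np.array([[c['fx'],0,c['cx']],[0,c['fy'],c['cy']],[0,0,1.]]); Rc=c['R'].T
    return cv2.projectPoints(np.array(P,float),cv2.Rodrigues(Rc)[0],-Rc@c['t'],K,np.array([c['k1'],0,0,0.]))[0][:,0]
def rz(y): return R.from_euler('z',y).as_matrix()
E
python3 - <<'E'
from fit import *
c=shot('wrist'); save(c,'w2.png')
px=[(165,125),(115,187),(232,272),(280,225)]
W=tow(c,px,.038); print(W.round(4))
L=[np.linalg.norm(W[i]-W[(i+1)%4]) for i in range(4)]; print(L)
ctr=W.mean(0); e=(W[0]+W[1]-W[2]-W[3]); yaw=np.arctan2(e[1],e[0]); print('tray',ctr,np.degrees(yaw))
hsv=cv2.cvtColor(c['pixels'],cv2.COLOR_RGB2HSV)
b=cv2.inRange(hsv,(105,120,40),(130,255,255)); 
n,l,st,ce=cv2.connectedComponentsWithStats(b); k=1+np.argmax(st[1:,4]); print('tab',st[k],ce[k],tow(c,ce[k],.07))
y=cv2.inRange(hsv,(12,150,80),(30,255,255)); n,l,st,ce=cv2.connectedComponentsWithStats(y)
for k in range(1,n):
    if st[k,4]>100:
        pts=np.argwhere(l==k)[:,::-1]; w=tow(c,pts,.019)[:,:2].astype(np.float32); print('yel',st[k],cv2.minAreaRect(w))
for d in spotter.cut_out('box_cutter','wrist')[:1]:
    pts=np.argwhere(d['region'])[:,::-1]; print('cut',len(pts),cv2.minAreaRect(tow(c,pts,.015)[:,:2].astype(np.float32)))
im=c['pixels'][60:285,90:390,::-1]; cv2.imwrite('pics/w2c.png',cv2.resize(im,(800,600),interpolation=cv2.INTER_CUBIC))
E
```

```text
[[ 0.4375  0.0545  0.038 ]
 [ 0.5098 -0.0674  0.038 ]
 [ 0.7287  0.0723  0.038 ]
 [ 0.6599  0.1859  0.038 ]]
[np.float64(0.14174863019381903), np.float64(0.25973251988289264), np.float64(0.13282681248463482), np.float64(0.2583485032064104)]
tray [0.58397221 0.061305   0.038     ] -148.437448698061
tab [183 199  22  26 247] [194.03643725 211.90688259] [[0.58148047 0.05725139 0.07      ]]
yel [ 306   73   51   77 1482] ((0.4962371289730072, 0.31869152188301086), (0.14121311902999878, 0.030685001984238625), 16.8409423828125)
yel [ 456  177   51   42 1150] ((0.7170456647872925, 0.5480287671089172), (0.08474291115999222, 0.0592849925160408), 26.10357666015625)
yel [   0  294   45   59 1436] ((0.7130225300788879, -0.4179072380065918), (0.07086242735385895, 0.17483209073543549), 28.862329483032227)
cut 1579 ((0.49635887145996094, 0.31983277201652527), (0.14288543164730072, 0.030960237607359886), 16.780086517333984)
```

View pics/w2c.png

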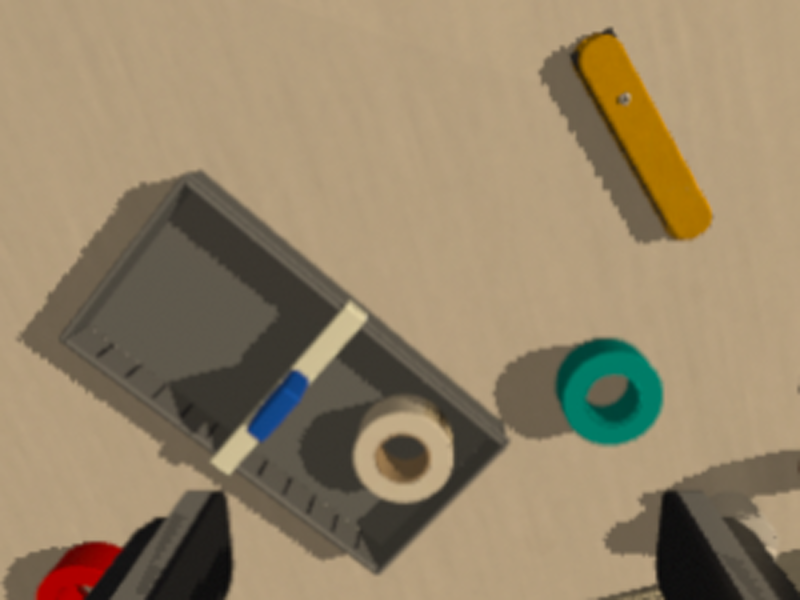

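```bash
cat >> fit.py <<'E'
def fit_tray(c,px,x0):
    M=np.array([[.135,-.069,.038],[.135,.069,.038],[-.135,.069,.038],[-.135,-.069,.038]])
    f=lambda p:(proj(c,M@rz(p[2]).T+[p[0],p[1],0])-px).ravel()
    r=least_squares(f,x0); return r.x,r.fun.reshape(-1,2)
E
python3 - <<'E'
from fit import *
c=shot('wrist'); o=lambda u,v:(90+(u+.5)/2.6667-.5,60+(v+.5)/2.6667-.5)
px=np.array([o(200,172),o(63,340),o(378,573),o(507,440)])
p,r=fit_tray(c,px,[.584,.061,-2.59]); print(p,np.degrees(p[2]),r.round(1).tolist())
d=tow(c,[o(357,311),o(222,465)],.042); roll=tow(c,[o(404,449)],.038)
for n,q in(('div',d),('roll',roll)): print(n,((q-[p[0],p[1],0])@rz(p[2])).round(4).tolist())
s=env.get_state(); T=q2R(s['orientation'])
t=rz(p[2])@[d@rz(p[2])][0].mean(0); print('divmid world',d.mean(0),'tool delta/0.25',((np.r_[d.mean(0)[:2],.13]-s['tcp_pos'])@T/.25).round(3),s['tcp_pos'])
E
```

```text
[ 0.5857469   0.05994795 -2.60023284] -148.98236733077448 [[-3.2, -0.3], [-0.0, -2.4], [1.1, 1.1], [2.6, 2.6]]
div [[0.0058, -0.0709, 0.042], [0.0035, 0.073, 0.042]]
roll [[-0.0808, -0.0174, 0.038]]
divmid world [0.58226862 0.0566728  0.042     ] tool delta/0.25 [-0.379 -0.407  0.886] [0.52067577 0.18128964 0.35141148]
```

Call:
jog_arm(increments=[[[-0.054,-0.058,0.126,0,0,0,0],[-0.054,-0.058,0.126,0,0,0,0],[-0.054,-0.058,0.126,0,0,0,0],[-0.054,-0.058,0.126,0,0,0,0],[-0.054,-0.058,0.126,0,0,0,0],[-0.054,-0.058,0.126,0,0,0,0],[-0.054,-0.058,0.126,0,0,0,0],[0,0,0,0,0,0.047,0],[0,0,0,0,0,0.047,0],[0,0,0,0,0,0.047,0],[0,0,0,0,0,0.047,0],[0,0,0,0,0,0.047,0],[0,0,0,0,0,0,0],[0,0,0,0,0,0,0]]])

```text
clock: 4.2
tcp_pos: [0.5823, 0.0565, 0.1308]
orientation: [-0.0, 0.491, 0.871, 0.0]
wrist_force: [-0.7, -0.3, -0.2]
finger_gap: 0.0857
grip_force: 0.0
```

Run:
```python
from fit import *
c=shot('wrist'); s=env.get_state(); print(s['clock'],s['tcp_pos'],s['joint_pos'])
cv2.imwrite('pics/w3.png',cv2.resize(c['pixels'][:,:,::-1],(800,600),interpolation=cv2.INTER_CUBIC))
```

```text
4.25 [0.58235042 0.05651559 0.13081136] [-4.04673201e-02  3.79235944e-01 -1.09949872e-01  1.08153335e+00
  9.67621642e-05  9.86379828e-01]
```

View pics/w3.png

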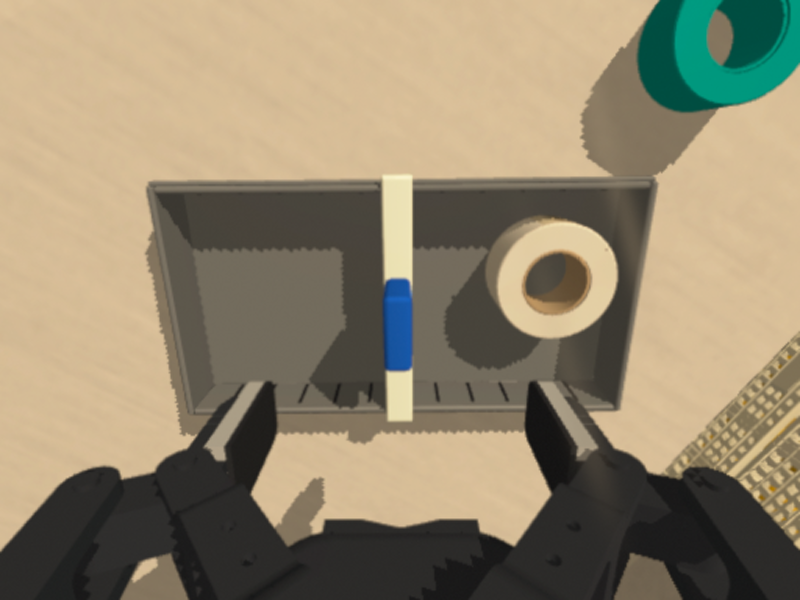

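The tray is now square in the view: its outer rim corners are at (149,184), (656,181), (618,408) and (191,412). The tab at (398,325) lies between the fingers, and the roll is at (556,280).

Run:
```python
from fit import *
c=shot('wrist'); o=lambda u,v:((u+.5)/1.5625-.5,(v+.5)/1.5625-.5)
px=np.array([o(149,184),o(191,412),o(618,408),o(656,181)])
p,r=fit_tray(c,px,[.584,.061,-2.59]); print(p,np.degrees(p[2]),r.round(1).tolist())
W=tow(c,px,.038); print([np.linalg.norm(W[i]-W[(i+1)%4]).round(4) for i in range(4)])
d=tow(c,[o(397.5,176),o(399.5,419)],.042); roll=tow(c,[o(556,280)],.038); tab=tow(c,[o(398,284)],.08)
for n,q in(('div',d),('roll',roll),('tab',tab)): print(n,((q-[p[0],p[1],0])@rz(p[2])).round(4).tolist())
s=env.get_state(); T=q2R(s['orientation']); print('tcp in tray',((s['tcp_pos']-[p[0],p[1],0])@rz(p[2])).round(4),'yawy',np.degrees(np.arctan2(T[1,1],T[0,1])))
```

```text
[ 0.58548586  0.05659655 -2.58857843] -148.31461884838018 [[-2.6, 0.4], [-2.3, 0.9], [1.8, 1.5], [3.0, -0.5]]
[np.float64(0.1373), np.float64(0.2657), np.float64(0.136), np.float64(0.2655)]
div [[0.0025, -0.0728, 0.042], [0.0028, 0.0718, 0.042]]
roll [[-0.0863, -0.0154, 0.038]]
tab [[0.0025, -0.0258, 0.08]]
tcp in tray [ 0.0027 -0.0015  0.1308] yawy 31.12720599297514
```

Call:
jog_arm(increments=[[[0,0,0.105,0,0,0,0],[0,0,0.105,0,0,0,0],[0,0,0.1,0,0,0,0],[0,0,0,0,0,0,0],[0,0,0,0,0,0,255],[0,0,0,0,0,0,255],[0,0,0,0,0,0,255],[0,0,0,0,0,0,255],[0,0,0,0,0,0,255],[0,0,0,0,0,0,255],[0,0,0,0,0,0,255],[0,0,0,0,0,0,255],[0,0,0,0,0,0,255],[0,0,0,0,0,0,255]]], force=25)

```text
clock: 5.7
tcp_pos: [0.5828, 0.0563, 0.0542]
orientation: [0.001, 0.492, 0.87, 0.0]
wrist_force: [-1.3, -1.7, 6.0]
finger_gap: 0.0135
grip_force: 27.0
```

Call:
jog_arm(increments=[[[0,0.031,0,0,0,0,255],[0,0.031,0,0,0,0,255],[0,0.031,0,0,0,0,255],[0,0.031,0,0,0,0,255],[0,0.031,0,0,0,0,255],[0,0,0,0,0,0,255],[0,0,0,0,0,0,255]]])

```text
clock: 6.4
tcp_pos: [0.6167, 0.0772, 0.0542]
orientation: [0.001, 0.492, 0.871, 0.001]
wrist_force: [0.5, 3.0, 4.2]
finger_gap: 0.0136
grip_force: 26.8
```

Call:
jog_arm(increments=[[[0,0,0,0,0,0,0],[0,0,0,0,0,0,0],[0,0,0,0,0,0,0],[0,0,0,0,0,0,0],[0,0,0,0,0,0,0],[0,0,0,0,0,0,0],[0,0,-0.16,0,0,0,0],[0,0,-0.16,0,0,0,0],[0,0,-0.16,0,0,0,0]]])

```text
clock: 7.3
tcp_pos: [0.6152, 0.0763, 0.1744]
orientation: [-0.0, 0.493, 0.87, -0.0]
wrist_force: [0.9, 0.1, 0.5]
finger_gap: 0.0856
grip_force: 0.0
```

Call:
jog_arm(increments=[[[0.18,0.0145,0,0,0,0,0],[0.18,0.0145,0,0,0,0,0],[0.18,0.0145,0,0,0,0,0],[0.18,0.0145,0,0,0,0,0],[0.18,0.0145,0,0,0,0,0],[0.18,0.0145,0,0,0,0,0],[0,0,0,0,0,-0.0467,0],[0,0,0,0,0,-0.0467,0],[0,0,0,0,0,-0.0467,0],[0,0,0,0,0,-0.0467,0],[0,0,0,0,0,-0.0467,0],[0,0,0,0,0,-0.0467,0],[0,0,0,0,0,-0.0467,0],[0,0,0,0,0,-0.0467,0],[0,0,0,0,0,-0.0467,0],[0,0,0,0,0,0,0],[0,0,0,0,0,0,0]]])

```text
clock: 9.0
tcp_pos: [0.4952, 0.319, 0.1733]
orientation: [0.0, -0.143, 0.99, 0.0]
wrist_force: [0.9, -0.5, -1.2]
finger_gap: 0.0856
grip_force: 0.0
```

```bash
cat > cut.py <<'E'
from fit import *
c=shot('wrist'); s=env.get_state(); T=q2R(s['orientation']); print(s['clock'],s['tcp_pos'],'yawy',np.degrees(np.arctan2(T[1,1],T[0,1])))
hsv=cv2.cvtColor(c['pixels'],cv2.COLOR_RGB2HSV)
y=cv2.inRange(hsv,(12,150,80),(30,255,255)); n,l,st,ce=cv2.connectedComponentsWithStats(y)
for k in range(1,n):
    if st[k,4]>800:
        pts=np.argwhere(l==k)[:,::-1]; print('yel',st[k],cv2.minAreaRect(tow(c,pts,.019)[:,:2].astype(np.float32)))
for f in ('cut_out','landmark_of'):
  for d in getattr(spotter,f)('box_cutter','wrist')[:1]:
    if 'region' in d: print('cut',cv2.minAreaRect(tow(c,np.argwhere(d['region'])[:,::-1],.017)[:,:2].astype(np.float32)))
    else: print(d,tow(c,d['uv'],0))
E
python3 - <<'E'
from cut import *
cv2.imwrite('pics/w4.png',cv2.resize(c['pixels'][:,:,::-1],(800,600),interpolation=cv2.INTER_CUBIC))
E
```

```text
9.05 [0.49526301 0.31900233 0.17333084] yawy 106.46118304624193
yel [ 244  111   27  124 3026] ((0.49556419253349304, 0.3206295371055603), (0.1404573619365692, 0.028223084285855293), 17.29798126220703)
cut ((0.49627596139907837, 0.32083702087402344), (0.14377367496490479, 0.029758960008621216), 18.01184844970703)
{'uv': [254.2, 175.7], 'conf': 0.79} [[0.50005117 0.31814265 0.        ]]
```

View pics/w4.png

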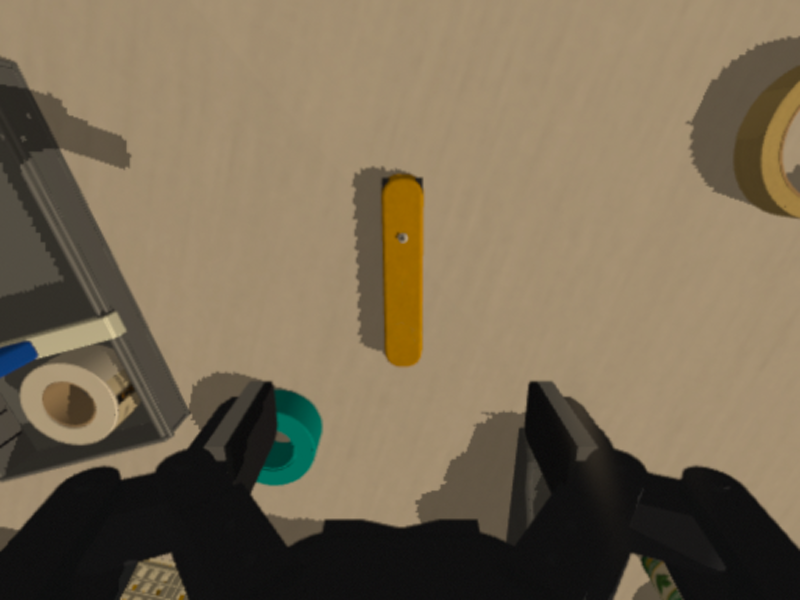

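The cutter lies between the fingers, top centre about (403,270), screw side up, and nothing is close to it. I'll descend and grip.

Call:
jog_arm(increments=[[[0,0.005,0.17,0,0,-0.0045,0],[0,0,0.17,0,0,0,0],[0,0,0.17,0,0,0,0],[0,0,0.11,0,0,0,0],[0,0,0.055,0,0,0,0],[0,0,0,0,0,0,0],[0,0,0,0,0,0,255],[0,0,0,0,0,0,255],[0,0,0,0,0,0,255],[0,0,0,0,0,0,255],[0,0,0,0,0,0,255],[0,0,0,0,0,0,255],[0,0,0,0,0,0,255],[0,0,0,0,0,0,255],[0,0,0,0,0,0,255]]], force=40)

```text
clock: 10.65
tcp_pos: [0.4959, 0.3207, 0.006]
orientation: [0.001, -0.152, 0.988, 0.0]
wrist_force: [0.3, 0.3, 6.7]
finger_gap: 0.0263
grip_force: 40.4
```

Call:
jog_arm(increments=[[[0,0,-0.1,0,0,0,255],[0,0,-0.17,0,0,0,255],[0,0,-0.17,0,0,0,255],[0,0,-0.16,0,0,0,255],[0.0206,-0.145,0,0,0,0,255],[0.0206,-0.145,0,0,0,0,255],[0.0206,-0.145,0,0,0,0,255],[0.0206,-0.145,0,0,0,0,255],[0.0206,-0.145,0,0,0,0,255],[0.0206,-0.145,0,0,0,0,255],[0.0206,-0.145,0,0,0,0,255],[0.0206,-0.145,0,0,0,0,255],[0,0,0,0,0,-0.0385,255],[0,0,0,0,0,-0.0385,255],[0,0,0,0,0,0,255],[0,0,0,0,0,0,255]]])

```text
clock: 12.25
tcp_pos: [0.5423, 0.0313, 0.1545]
orientation: [-0.0, -0.268, 0.963, 0.0]
wrist_force: [-0.2, -1.0, -1.0]
finger_gap: 0.0266
grip_force: 39.7
```

Run:
```python
from fit import *
c=shot('wrist'); s=env.get_state(); T=q2R(s['orientation']); print(s['clock'],s['tcp_pos'],'yawy',np.degrees(np.arctan2(T[1,1],T[0,1])),s['finger_gap'])
cv2.imwrite('pics/w5.png',cv2.resize(c['pixels'][:,:,::-1],(800,600),interpolation=cv2.INTER_CUBIC))
```

```text
12.3 [0.54236318 0.03142992 0.15450905] yawy 121.18400957518627 0.02675362286546479
```

View pics/w5.png

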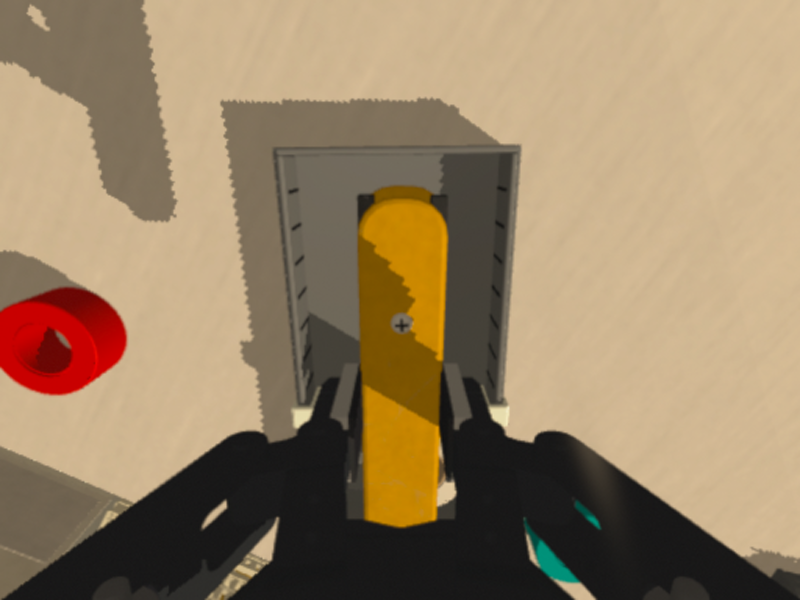

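The held cutter (yellow, pointing up the image) is in line with the empty compartment. The tray's end corners are at (275,149) and (520,146), and the saddle ends at (303,414) and (497,413). I'll check the offsets.

Run:
```python
from fit import *
c=shot('wrist'); s=env.get_state(); T=q2R(s['orientation']); o=lambda u,v:((u+.5)/1.5625-.5,(v+.5)/1.5625-.5)
A=tow(c,[o(275,149),o(520,146)],.038); B=tow(c,[o(302,414),o(498,413)],.042)
f=lambda P:((P-s['tcp_pos'])@T).round(4).tolist()
print(A.round(4).tolist(),np.linalg.norm(A[0]-A[1]),'tool',f(A)); print(B.round(4).tolist(),np.linalg.norm(B[0]-B[1]),f(B))
e=A.mean(0)-B.mean(0); print('len',np.linalg.norm(e[:2]),'axis yaw',np.degrees(np.arctan2(e[1],e[0])),'endwall',np.degrees(np.arctan2(*(A[1]-A[0])[[1,0]])))
# cutter far end edges of black base in tool frame, base underside at TCP z approx -6mm
print('cutter tip', f(tow(c,[o(360,196),o(446,196),o(403,188)],s['tcp_pos'][2]+.005)))
print('roll',[ (d['conf'],d['uv']) for d in spotter.find_in('label_roll','wrist')])
```

```text
[[0.5076, -0.0728, 0.038], [0.4344, 0.0446, 0.038]] 0.1383357199003544 tool [[0.0839, -0.0712, 0.1165], [0.0855, 0.0672, 0.1166]]
[[0.6506, 0.0187, 0.042], [0.581, 0.132, 0.042]] 0.1329684485425089 [[-0.0859, -0.067, 0.1125], [-0.0851, 0.0659, 0.1126]]
len 0.17018467229887707 axis yaw -148.28737663080094 endwall 121.90871162070162
cutter tip [[0.0676, -0.0128, -0.005], [0.0676, 0.014, -0.005], [0.07, 0.0006, -0.005]]
roll [(0.89, [353.0, 356.0]), (0.7, [36.0, 218.9]), (0.69, [281.0, 313.4])]
```

Call:
jog_arm(increments=[[[0,-0.005,0.15,0,0,-0.003,255],[0,0,0.15,0,0,0,255],[0,0,0.15,0,0,0,255],[0,0,0.08,0,0,0,255],[0,0,0.03,0,0,0,255],[0,0,0.015,0,0,0,255],[0,0,0,0,0,0,255],[0,0,0,0,0,0,255]]])

```text
clock: 13.2
tcp_pos: [0.5444, 0.0301, 0.0121]
orientation: [0.001, -0.274, 0.962, -0.0]
wrist_force: [0.5, 0.7, -1.4]
finger_gap: 0.0265
grip_force: 39.7
```

Call:
jog_arm(increments=[[[0,0,0.004,0,0,0,255],[0,0,0.004,0,0,0,255],[0,0,0,0,0,0,255],[0,0,0,0,0,0,255]]])

```text
clock: 13.6
tcp_pos: [0.5441, 0.03, 0.01]
orientation: [0.001, -0.274, 0.962, -0.0]
wrist_force: [-1.1, 0.0, 5.8]
finger_gap: 0.0271
grip_force: 40.4
```

Contact with the floor (5.8 N). I'll release and rise.

Call:
jog_arm(increments=[[[0,0,0,0,0,0,130],[0,0,0,0,0,0,120],[0,0,0,0,0,0,120],[0,0,0,0,0,0,120],[0,0,-0.04,0,0,0,120],[0,0,-0.1,0,0,0,120],[0,0,-0.15,0,0,0,120],[0,0,-0.18,0,0,0,120],[0,0,-0.18,0,0,0,120],[-0.1,0,-0.1,0,0,0,0],[-0.18,0,-0.1,0,0,0,0],[-0.18,0,-0.1,0,0,0,0],[0,0,0,0,0,0,0],[0,0,0,0,0,0,0]]])

```text
clock: 15.0
tcp_pos: [0.6394, 0.09, 0.2452]
orientation: [0.0, -0.275, 0.961, -0.0]
wrist_force: [-0.1, -1.1, 0.4]
finger_gap: 0.0857
grip_force: 0.0
```

Run:
```python
from fit import *
c=shot('wrist'); s=env.get_state(); print(s['clock'],s['tcp_pos'],s['wrist_force'])
cv2.imwrite('pics/w6.png',cv2.resize(c['pixels'][:,:,::-1],(800,600),interpolation=cv2.INTER_CUBIC))
```

```text
15.05 [0.63800041 0.08952147 0.24437345] [ 0.32654895  0.74404205 -0.86917095]
```

View pics/w6.png

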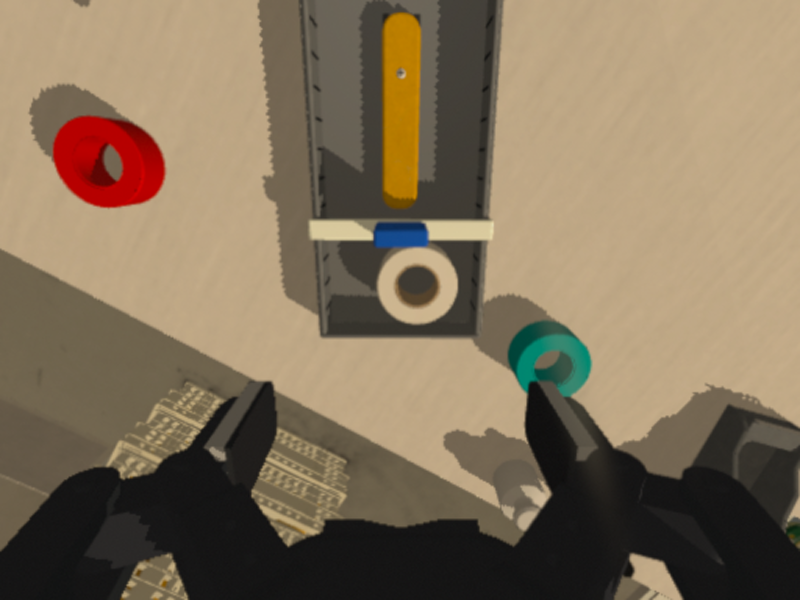

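The cutter lies flat, lengthwise and screw side up at (402,110) in the long compartment. The divider is at (402,230), and the roll at (418,285) has room in its own compartment. The arm is clear, so I'll hand in.

```bash
python3 -c "
from workcell import ticket
print(ticket.hand_in())"
```

```text
the job is handed in; nothing more can be done
None
```

The job is handed in (no verdict was returned): I slid the divider about 40 mm to roughly d = -0.037 m, leaving the roll about 22 mm to spare, then laid the box cutter flat, lengthwise and right way up in the long compartment, with the arm clear at about 15 s of the 53 s.

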